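# Snap the foot cap onto the clamped leg board

## Task

First lock the loose carriage of the small sliding jig by swinging its cam lever all the way round to its stop. Then take the round black snap cap, push it straight down over the stud on the wooden board until it clicks past the spring balls, and keep pressing so that the spring washer under it is squeezed well down. Finish like that, still holding the cap pressed down on its washer with the lever locked; leave the tape measure, roll of masking tape and pliers that lie round the jig where they are.

Things in the scene. Friction and masses are not known exactly. Their poses are not given: they have to be found in the camera images.
- jig: Fixed grey steel base plate of the sliding jig, 150 x 220 x 10 mm, lying on the bench. Origin on the bench surface near its centre; z up. The carriage slides along its y axis (end stop at +y, cam lever at -y). Its yaw varies by up to 0.3 rad.
- carriage (a joint): Position of the aluminium carriage in m: 0 = hard against the end stop (locked position), up to 0.008 when loose, growing towards the cam lever (jig -y). It slides freely until the cam pushes it home. It carries a pine board 150 mm (jig x) x 70 mm x 18 mm whose top is 46 mm above the bench; the stud stands in the middle of the board.
- cam_lever (a joint): Angle of the cam lever in rad about its vertical hinge, counter-clockwise seen from above. Unlocked start 0 to 0.35; 0 = arm points along jig -x, 1.57 = arm points along jig -y; hard stop at 1.6, where the cam holds the carriage at 0. Stiff hinge that stays where it is left; pushing the knob takes about 2 N.
- cam_lever_hinge (a point): Point on the lever's vertical hinge axis, 18 mm above the bench.
- lever_knob (a point): Centre of the top of the lever's upright black round knob, 76 mm above the bench, 85 mm from the hinge axis. The knob is 19 mm in diameter and 48 mm tall (28 to 76 mm above the bench); it is fixed to the arm, so it turns with it.
- stud_top (a point): Centre of the top of the steel stud, 77 mm above the bench (moves with the carriage). The stud is 22.6 mm in diameter, 31 mm tall above the board; its top 8 mm taper to 9 mm diameter. Four spring balls stick out 4 mm from its side, their centres 13.6 mm below this point.
- stud_foot (a point): Centre of the stud's foot, on the board's top, 46 mm above the bench; z up. A cap lowered on the stud meets the balls with its rim about 21 mm above this point; the push rises to about 10 N, then drops (the click). Snapped on, its rim is 9 mm above, touching the washer; pressed home, 4.5 to 5 mm.
- washer (a joint): How far the 44 mm steel spring washer round the stud's foot is pressed down, in m: 0 = free (its top 9 mm above the board), 0.0045 = bottomed. Spring of 2000 N/m (about 9 N when bottomed).
- snap_cap: Loose black plastic snap cap, 48 mm in diameter, 36 mm tall, 40 g, standing mouth down on the bench to the right. Origin at the centre of its open lower rim; z up through the closed flat top. Its mouth is a 26 mm lip 4 mm thick, with a wider bore inside (34 mm, 30 mm deep).
- tape_measure: Yellow tape measure, 40 x 75 x 68 mm, bystander. Origin at the centre of its underside.
- masking_roll: Roll of masking tape lying flat, 96 mm across, 25 mm tall, bystander. Origin at the centre of its underside.
- pliers_red: Red-handled pliers lying flat, 175 mm long, 14 mm thick, bystander. Origin at the centre of the underside.
There are look-alikes about, which are no part of the job. There is more than one size of the snap_cap; the one meant has the size given above.

How it is judged:
By the outcome, as a careful person would: the job done as asked, in the order asked, and still so for the second after the job is handed in, while the arm keeps its last pose, push and grip.
It also fails if it takes over 64 s, if anything falls off the work surface, if the arm or the gripper's body presses on something with over 40 N, if the wrist force passes 120 N, or if a joint passes its speed limit or range.

## Robot

A 6-joint arm with a two-finger parallel gripper is mounted at the origin on a cart in front of the work surface, level with it; the furniture and walls round the work are solid. World frame = base frame: x ahead of the robot, y to its left, z up, the work surface at z = 0. Lengths are in m, angles in degrees, forces in N, time in s.
With the tool pointing down it reaches from about 0.4 to 0.825 m from the base axis. Payload 7 kg.
Tool frame: the origin (TCP) lies on the centre line of the jaws, within the pads' length; the fingertips stand 19 mm ahead of it and the grasp point (between the pads) is the TCP (r.tip_extent is the distance from the TCP to the fingertips, in m); z points along the fingers, y is the line along which they close (so a half turn about z gives the same grasp; the last joint's range is limited). The gripper opens to 88 mm and grips with 3 to 60 N. Pads are 19 mm wide; open, the fingers measure 130 mm over their backs; the gripper's body (78 mm by 193 mm) begins 47 mm behind the grasp point.
Start: joints at [90.533, 20.546, 0.682, 0, -70.136, -16.507], TCP at [0.186, 0.649, 0.246] pointing down, gripper open.
Joint ranges: [-176.03, 176.03], [-82.01, 121.73], [-58.28, 71.71], [-173.87, 95.51], [-174.79, -0.11], [-173.66, 173.66]. Speed limits (degrees/s): [136.94, 136.94, 172.46, 180, 180, 180].

## Interface

Orientations are given as [roll, pitch, yaw] about the fixed x, y, z axes, in that order (R = Rz(yaw) Ry(pitch) Rx(roll)).
In Python, from plant import r gives the robot as it stands. The module is installed in compiled form; this text tells all that it offers.
- The arm moves only by the tool jog_arm, never from a script. Its argument "deltas" is a list that holds one entry, the list of rows, each a list of 5 numbers: the opening, from -1 (shut) to 1 (fully open), then the shift along the world's x, y, z in cm, then the turn about the world's z in rad. In form: [[[claw, dx, dy, dz, turn], ...]]. A call has 1 to 8 rows; each row shifts and turns the commanded pose from where the row before left it; what a row does not reach is not made up. A row lasts 1/8 s, in which the tool goes at most 62.5 mm and 10.7 degrees, less where a joint would pass 70% of its speed; a pose out of reach is approached as far as the arm can. A call with a gripper value outside its range is refused whole. The fingers move at their own pace and stop on an object; "force" is the grip in N (left out, the last holds). Time passes only in rows, so rows that do not move let the fingers close. It gives the time, the measured TCP pose, the force, the opening and the grip force at its end, in the units of the state.
- r.get_state(): the state, without advancing time (a new reading comes with each control period).
- r.capture(name): name is "side" or "top" or "wrist"; returns the picture (420x560x3 uint8, blue, green, red); there is no depth.
- r.camera_info(name): a dict with "fx", "fy", "cx", "cy" (pixels), "view" (4x4, takes a point from world to camera coordinates). Camera axes: x right, y up, looking along -z (the intrinsics and any distortion apply to the point x, -y, -z); pixel columns grow to the right and rows downward; lengths in m; the calibration is good to about 2 mm. A picture is of the moment at which its call begins: read the wrist's pose just before it. camera_info takes no time and is no camera call; for the wrist camera it gives the pose at the moment of the call.
- r.close_job(): hands the job in; it is judged then, once.
The state is a dict: "time_s": time; "joints": joint angles; "qd": joint speeds; "joint_torque": joint torques, N m; "tcp_pos": TCP position; "eef_rot": TCP orientation; "contact_force": force on the tool from outside, world axes, zero at the start; "moment": the same for the moment, N m; "gripper_width": finger opening in m; "gripper_force": force on a finger pad.
Only numpy, scipy, OpenCV 4.12 (cv2) and the standard library are available. Lean on these libraries where they do the work, as an engineer would, in place of code of your own. Each camera call takes 0.05 s, during which the arm holds its last target. There are 200 camera calls.

## Working session

There is one attempt and no reset: what is moved stays moved. The work goes in short steps, Python scripts to look and compute and a tool call to move; the robot and the scene stay as the last step left them, time stands still between calls to the robot, and variables do not carry over. Pictures are saved under pics/ and viewed, at most 10 in all, crops included, and the job is handed in when it is done.

Besides the shell and the picture viewer there is one more tool, called after "Call:" in YAML: its name, and indented under it one key for each argument. jog_arm: Moves the arm, as the interface text tells. Its arguments: {"type":"object","properties":{"deltas":{"type":"array"},"force":{"type":"number"}},"required":["deltas"]}

```bash
mkdir -p pics; cat > h.py <<'E'
import numpy as np, cv2
from plant import r
def proj(n,P):
    c=r.camera_info(n);V=np.array(c['view']);p=V@np.append(P,1)
    return c['cx']+c['fx']*p[0]/-p[2], c['cy']+c['fy']*(-p[1])/-p[2]
def ray(n,u,v,z,c=None):
    c=c or r.camera_info(n);T=np.linalg.inv(np.array(c['view']))
    d=T[:3,:3]@np.array([(u-c['cx'])/c['fx'],-(v-c['cy'])/c['fy'],-1]);o=T[:3,3]
    return o+d*(z-o[2])/d[2]
E
python3 - <<'E'
from h import *
for n in("side","top"):
    i=r.capture(n);cv2.imwrite(f"pics/{n}0.png",i)
    c=r.camera_info(n);print({k:v for k,v in c.items() if k!='view'},np.linalg.inv(c['view'])[:3].round(3))
print(r.get_state())
E
```

```text
{'fx': 506.72689360559536, 'fy': 506.72689360559536, 'cx': 277.9937267285416, 'cy': 209.39718971449048} [[ 0.985  0.068 -0.16   0.331]
 [-0.172  0.49  -0.855 -1.241]
 [ 0.02   0.869  0.494  0.756]]
{'fx': 529.5809553607161, 'fy': 529.5809553607161, 'cx': 274.5645152890843, 'cy': 215.83434254859674} [[ 0.027  0.995 -0.091  0.414]
 [-0.999  0.029  0.026 -0.025]
 [ 0.029  0.09   0.995  1.308]]
{'time_s': 0.1, 'joints': array([ 9.05337587e+01,  2.05892615e+01,  6.38256903e-01, -1.74150577e-02,
       -7.01368634e+01, -1.65082916e+01]), 'qd': array([-0.08672291, -0.11217909,  0.12057075,  0.12832857,  0.03626535,
        0.05018389]), 'joint_torque': array([-1.02461607e-03, -5.84163022e+01,  2.93754119e+01,  7.01548129e+00,
        1.01761395e-02, -5.39651626e-05]), 'tcp_pos': array([0.18566392, 0.64852654, 0.24468977]), 'eef_rot': array([ 1.79911102e+02, -9.27317715e-03, -1.59804555e+01]), 'contact_force': array([-0.51608706, -0.1882268 , -1.02237593]), 'moment': array([ 0.01507624, -0.03623469, -0.00232022]), 'gripper_force': 0.0, 'gripper_width': 0.0877540546997826}
```

View pics/top0.png

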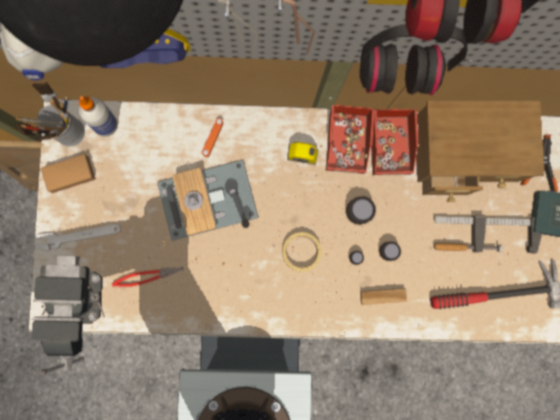

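View pics/side0.png

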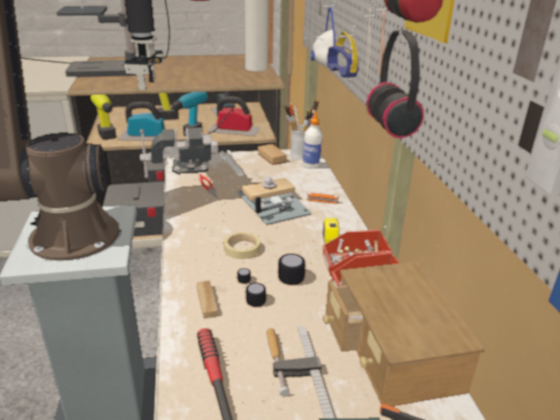

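The top view shows the jig at about (208,198): stud near (195,200), lever knob near (245,222).

Cap candidates, round and black: (361,210) about 28 px, large; (390,250) about 20 px, 48 mm; (357,257) about 14 px, small. I choose (390,250). Next is a close crop to check it.

```bash
python3 - <<'E'
from h import *
i=cv2.imread("pics/top0.png")
a=cv2.resize(i[150:250,150:270],None,fx=5,fy=5,interpolation=cv2.INTER_CUBIC)
b=cv2.resize(i[190:280,335:415],(400,450)[0:2],interpolation=cv2.INTER_CUBIC)
cv2.imwrite("pics/cropA.png",a)
o=np.zeros((500,800,3),np.uint8);o[:400,:480]=cv2.resize(a,(480,400));o[:360,480:]=cv2.resize(b,(320,360));cv2.imwrite("pics/crop.png",o)
for n in("top","side"):
    im=cv2.imread(f"pics/{n}0.png");g=cv2.cvtColor(im,6)
    m=((g<70)*255).astype(np.uint8)
    R=(335,190,80,90) if n=="top" else (225,245,90,70)
    x,y,w,h=R;cs,_=cv2.findContours(m[y:y+h,x:x+w],0,1)
    for c in cs:
        if cv2.contourArea(c)>60:
            bx=cv2.boundingRect(c);(u,v),rad=cv2.minEnclosingCircle(c);print(n,u+x,v+y,rad,(bx[0]+x,bx[1]+y,bx[2],bx[3]),[ray(n,u+x,v+y,z).round(3) for z in(0.018,.036)])
E
```

```text
top 359.730770111084 209.26922988891602 13.83396053314209 (347, 197, 25, 27) [array([ 0.555, -0.268,  0.018]), array([ 0.553, -0.265,  0.036])]
side 255.5 296.0 10.404426574707031 (247, 290, 19, 16) [array([ 0.451, -0.348,  0.018]), array([ 0.448, -0.37 ,  0.036])]
side 244.0 276.5 6.18475866317749 (238, 274, 13, 9) [array([ 0.434, -0.272,  0.018]), array([ 0.431, -0.296,  0.036])]
side 290.63497161865234 269.9478530883789 15.2630615234375 (279, 259, 26, 25) [array([ 0.549, -0.263,  0.018]), array([ 0.544, -0.287,  0.036])]
```

View pics/crop.png

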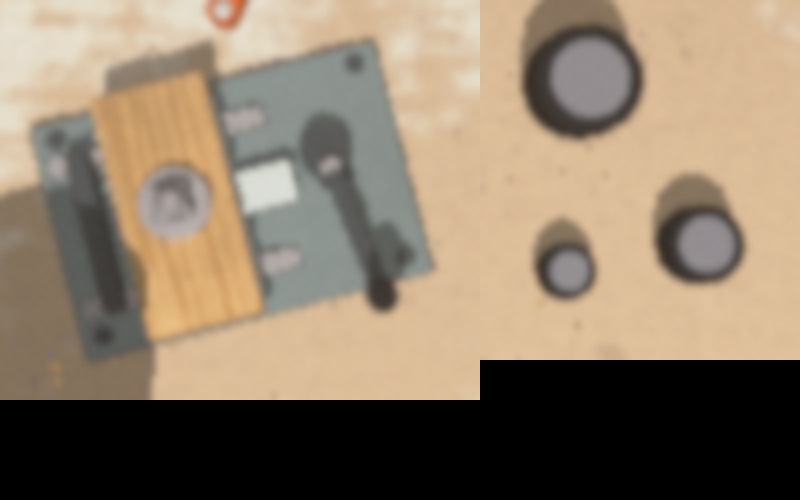

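The crop confirms the mid-sized cap, its grey top centred at about (391.7,250.7). The knob is at about (245,223), the hinge at about (231,187.5) and the stud top at about (193.7,199.3). The jig is yawed by about 15°.

```bash
python3 - <<'E'
from h import *
t=lambda u,v,z:ray("top",u,v,z)
k=t(245,223,.076);h=t(231.2,187.5,.018);s=t(193.7,199.3,.077);c=t(391.7,250.7,.036)
print("knob",k,"hinge",h,"r",np.linalg.norm((k-h)[:2]),"ang",np.degrees(np.arctan2(*(k-h)[1::-1])))
print("stud",s,"cap",c)
e=[t(150+a/4,150+b/4,.01) for a,b in((90,360),(432,270),(375,40),(32,125))]
print([x.round(3) for x in e],"centre",np.mean(e,0),[np.linalg.norm(e[i]-e[i-1]).round(3) for i in range(4)],np.degrees(np.arctan2(*(e[0]-e[1])[:2]*[-1,1])))
for p in(k,s,c):print("side px",proj("side",p))
for P in (k,h,s,c): pass
i=r.capture("wrist");cv2.imwrite("pics/w0.png",i);ci=r.camera_info("wrist");print(np.linalg.inv(ci['view'])[:3].round(3),ci['fx'])
E
```

```text
knob [0.50817869 0.01077334 0.076     ] hinge [0.59892366 0.04904806 0.018     ] r 0.09848656916451212 ang -157.13079001687962
stud [0.56003308 0.13191526 0.077     ] cap [ 0.45444516 -0.34371455  0.036     ]
[array([0.467, 0.188, 0.01 ]), array([ 0.528, -0.019,  0.01 ]), array([0.67 , 0.021, 0.01 ]), array([0.61, 0.23, 0.01])] centre [0.56853562 0.10491753 0.01      ] [np.float64(0.149), np.float64(0.216), np.float64(0.148), np.float64(0.217)] 16.480620096071693
side px (np.float64(258.38892878914606), np.float64(197.3682912551345))
side px (np.float64(269.6998251210878), np.float64(177.33992566566283))
side px (np.float64(256.6731091342744), np.float64(288.3430939312671))
[[-0.276  0.93   0.245  0.251]
 [-0.961 -0.267 -0.069  0.629]
 [ 0.001 -0.254  0.967  0.384]] 357.9002972955319
```

Call:
jog_arm:
  deltas:
    - [[1, 2.1, -3.7, 0.3, -0.155], [1, 2.1, -3.7, 0.3, -0.155], [1, 2.1, -3.7, 0.3, -0.155], [1, 2.1, -3.7, 0.3, -0.155], [1, 2.1, -3.7, 0.3, -0.155], [1, 2.1, -3.7, 0.3, -0.155], [1, 2.1, -3.7, 0.3, -0.155], [1, 2.1, -3.7, 0.3, -0.155]]

```text
time_s: 1.15
tcp_pos: [0.3542, 0.3515, 0.2696]
eef_rot: [180.0, -0.0, -87.3]
contact_force: [-0.1, 1.6, -0.7]
gripper_width: 0.0877
gripper_force: 0.0
```

Call:
jog_arm:
  deltas:
    - [[1, 2.1, -3.7, 0.3, -0.155], [1, 2.1, -3.7, 0.3, -0.155], [1, 2.1, -3.7, 0.3, -0.155], [1, 2.1, -3.7, 0.3, -0.155], [1, 2.1, -3.7, 0.3, -0.155], [1, 2.1, -3.7, 0.3, -0.155], [1, 2.1, -3.7, 0.3, -0.155], [0.1, 0, 0, 0, -0.155]]

```text
time_s: 2.15
tcp_pos: [0.5016, 0.0917, 0.2903]
eef_rot: [-180.0, -0.0, -158.6]
contact_force: [-0.2, 0.8, -0.3]
gripper_width: 0.0822
gripper_force: 0.0
```

Call:
jog_arm:
  deltas:
    - [[0.1, 0, 0, 0, 0], [0.1, 0, 0, 0, 0], [0.1, 0, 0, 0, 0]]

```text
time_s: 2.52
tcp_pos: [0.5006, 0.0944, 0.2906]
eef_rot: [180.0, 0.0, -157.9]
contact_force: [-0.0, 0.7, 0.0]
gripper_width: 0.0534
gripper_force: 0.0
```

```bash
python3 - <<'E'
from h import *
import json
s=r.get_state();ci=r.camera_info("wrist");i=r.capture("wrist");cv2.imwrite("pics/w1.png",i)
json.dump({k:(np.array(v).tolist()) for k,v in ci.items()},open("w1.json","w"));print(s['tcp_pos'],s['eef_rot'],s['joints'],s['gripper_width'])
E
```

```text
[0.50057121 0.09436732 0.29056907] [ 1.79997444e+02  3.73387433e-03 -1.57904808e+02] [ 3.27935759e+01  3.16096548e+00 -1.56999065e+01 -1.92135470e-03
 -7.11349846e+01 -1.00697763e+02] 0.053358651163119934
```

View pics/w1.png

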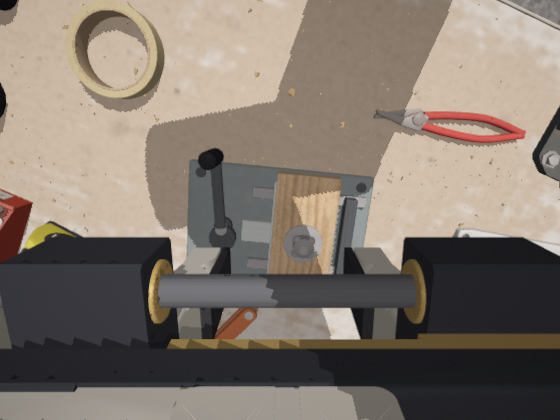

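The wrist view shows the knob top near (207,157), the lever hinge boss near (222,235) and the stud top near (303,245).

```bash
python3 - <<'E'
from h import *
import json
ci=json.load(open("w1.json"))
t=lambda u,v,z:ray("wrist",u,v,z,ci)
k=t(207,157,.076);h=t(222,235,.03);s=t(303,245,.077)
print(k,h,s,np.linalg.norm((k-h)[:2]),np.degrees(np.arctan2(*(k-h)[1::-1])))
a,b=t(190,163,.01),t(371,178,.01);print(a,b,np.linalg.norm(a-b),np.degrees(np.arctan2(*(b-a)[:2]*[-1,1])))
i=cv2.imread("pics/w1.png");A=cv2.resize(i[140:270,180:340],(800,650))[:600];cv2.imwrite("pics/w1c.png",A)
E
```

```text
[0.50124927 0.00962689 0.076     ] [0.58934894 0.04785282 0.03      ] [0.55002926 0.13235243 0.077     ] 0.096035267392744 -156.54426153239163
[ 0.52730259 -0.01745509  0.01      ] [0.46363839 0.18666571 0.01      ] 0.21381868680855118 17.322423910363174
```

View pics/w1c.png

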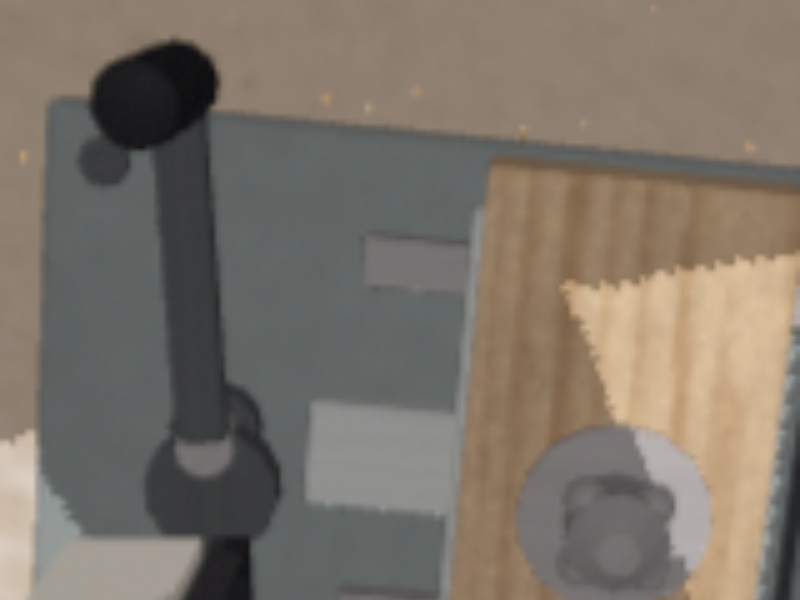

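The crop shows the knob top at crop (138,100), the hinge pin at (205,455) and the stud's flat top at (615,555). In full-image pixels these are (207.6,160), (221,231) and (303,251).

```bash
python3 - <<'E'
from h import *
import json
ci=json.load(open("w1.json"))
t=lambda u,v,z:ray("wrist",u,v,z,ci)
k=t(207.6,160,.076);s=t(303,251,.077);print(k,s)
for z in(.02,.03):
  h=t(221,231,z);print(h,np.linalg.norm((k-h)[:2]),np.degrees(np.arctan2(*(k-h)[1::-1])))
E
```

```text
[0.50381182 0.01112466 0.076     ] [0.55618843 0.13493452 0.077     ]
[0.5888332  0.04454989 0.02      ] 0.0913557920691672 -158.53827063298644
[0.58513393 0.04512293 0.03      ] 0.0881428912662955 -157.31169541593042
```

Call:
jog_arm:
  deltas:
    - [[0.1, 0.2, -2.8, -4, 0], [0.1, 0.2, -2.8, -4, 0], [0.1, 0.1, -2.7, -4, 0], [0.1, 0, 0, -3, 0], [0.1, 0, 0, 0, 0], [0.1, 0, 0, 0, 0]]

```text
time_s: 3.32
tcp_pos: [0.5066, 0.0115, 0.1418]
eef_rot: [-180.0, 0.1, -158.0]
contact_force: [-0.2, -0.1, -0.5]
gripper_width: 0.0481
gripper_force: 0.0
```

```bash
python3 - <<'E'
from h import *
s=r.get_state();i=r.capture("wrist");cv2.imwrite("pics/w2.png",i);print(s['tcp_pos'],s['gripper_width'])
k=[.506,.011,.076];print(proj("wrist",k))
E
```

```text
[0.50663483 0.01148224 0.1418101 ] 0.04810418166750907
(np.float64(287.09731393725), np.float64(233.36032716421155))
```

View pics/w2.png

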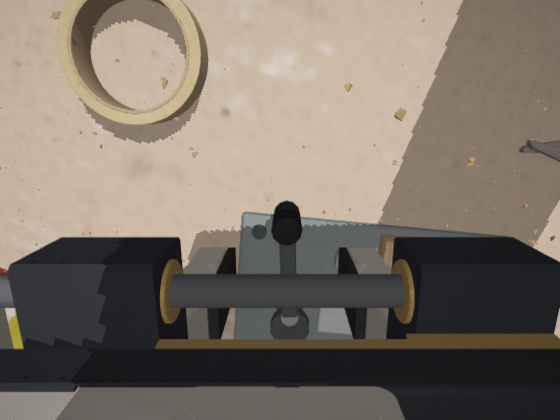

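The knob top is at (287,230), against a prediction of (287,233), so it is centred between the fingers. I'll go down and grip.

Call:
jog_arm:
  deltas:
    - [[0.1, 0, 0, -3, 0], [0.1, 0, 0, -3, 0], [0.1, 0, 0, -2.4, 0], [-1, 0, 0, 0, 0], [-1, 0, 0, 0, 0], [-1, 0, 0, 0, 0], [-1, 0, 0, 0, 0], [-1, 0, 0, 0, 0]]
  force: 15

```text
time_s: 4.38
tcp_pos: [0.5065, 0.0112, 0.0576]
eef_rot: [-180.0, 0.1, -158.0]
contact_force: [-2.0, 0.6, 7.4]
gripper_width: 0.0183
gripper_force: 15.0
```

```bash
python3 - <<'E'
import numpy as np
h=np.array([.584,.045]);k=np.array([.506,.011])
p=k;a0=202.5
for n in range(1,13):
    a=np.radians(a0+7.5*n);q=h+.085*np.array([np.cos(a),np.sin(a)]);print(n,((q-p)*100).round(2),q.round(3));p=q
E
```

```text
1 [ 0.44 -0.85] [0.51  0.002]
2 [ 0.62 -0.92] [ 0.517 -0.007]
3 [ 0.73 -0.84] [ 0.524 -0.015]
4 [ 0.84 -0.73] [ 0.532 -0.022]
5 [ 0.92 -0.62] [ 0.541 -0.029]
6 [ 1.   -0.49] [ 0.551 -0.034]
7 [ 1.05 -0.36] [ 0.562 -0.037]
8 [ 1.09 -0.22] [ 0.573 -0.039]
9 [ 1.11 -0.07] [ 0.584 -0.04 ]
10 [1.11 0.07] [ 0.595 -0.039]
11 [1.09 0.22] [ 0.606 -0.037]
12 [1.05 0.36] [ 0.617 -0.034]
```

Call:
jog_arm:
  deltas:
    - [[-1, 0.4, -0.85, 0.1, 0.131], [-1, 0.6, -0.9, 0, 0.131], [-1, 0.7, -0.85, 0, 0.131], [-1, 0.85, -0.75, 0, 0.131]]

```text
time_s: 4.88
tcp_pos: [0.5323, -0.0222, 0.0579]
eef_rot: [-180.0, 0.1, -127.8]
contact_force: [1.8, 6.0, -3.3]
gripper_width: 0.0185
gripper_force: 15.0
```

Call:
jog_arm:
  deltas:
    - [[-1, 0.9, -0.6, 0, 0.131], [-1, 1.0, -0.5, 0, 0.131], [-1, 1.05, -0.35, 0, 0.131], [-1, 1.1, -0.2, 0, 0.131], [-1, 1.1, -0.1, 0, 0.131]]

```text
time_s: 5.5
tcp_pos: [0.5832, -0.0396, 0.0578]
eef_rot: [-180.0, 0.0, -90.3]
contact_force: [-1.2, 6.9, 1.8]
gripper_width: 0.0188
gripper_force: 15.0
```

Call:
jog_arm:
  deltas:
    - [[-1, 1.1, 0.2, 0, 0.131], [-1, 1.1, 0.25, 0, 0.131]]

```text
time_s: 5.75
tcp_pos: [0.6048, -0.0366, 0.0578]
eef_rot: [180.0, -0.0, -75.3]
contact_force: [0.2, -3.5, 2.2]
gripper_width: 0.0185
gripper_force: 15.0
```

Call:
jog_arm:
  deltas:
    - [[-1, 0.5, 0.15, 0, 0.06], [-1, 0, 0, 0, 0]]

```text
time_s: 6.0
tcp_pos: [0.6095, -0.0351, 0.0578]
eef_rot: [179.9, -0.0, -72.0]
contact_force: [-0.3, -4.3, 1.8]
gripper_width: 0.0187
gripper_force: 15.0
```

Call:
jog_arm:
  deltas:
    - [[-1, 0.4, 0.1, 0, 0], [-1, 0, 0, 0, 0]]

```text
time_s: 6.25
tcp_pos: [0.6099, -0.0351, 0.0575]
eef_rot: [179.5, 0.0, -72.1]
contact_force: [-12.0, -6.3, 10.0]
gripper_width: 0.0186
gripper_force: 15.0
```

Call:
jog_arm:
  deltas:
    - [[-1, 0.3, 0.1, 0, 0], [-1, 0, 0, 0, 0]]

```text
time_s: 6.5
tcp_pos: [0.6101, -0.0351, 0.0573]
eef_rot: [179.3, 0.0, -72.2]
contact_force: [-19.0, -7.7, 17.0]
gripper_width: 0.019
gripper_force: 15.0
```

The lever stopped at the predicted end point with the force rising, so it is at its stop. I'll ease off, release and go up.

Call:
jog_arm:
  deltas:
    - [[-1, -0.5, -0.15, 0, 0], [0.2, 0, 0, 0, 0], [0.2, 0, 0, 0, 0], [0.2, 0, 0, 0, 0], [0.2, 0, 0, 3, 0], [0.2, 0, 0, 5, 0], [0.5, 0, 0, 5, 0]]

```text
time_s: 7.38
tcp_pos: [0.6118, -0.0333, 0.1887]
eef_rot: [180.0, 0.0, -72.0]
contact_force: [0.9, 1.1, 0.2]
gripper_width: 0.0578
gripper_force: 0.0
```

```bash
python3 - <<'E'
from h import *
s=r.get_state();print(s['tcp_pos'],s['eef_rot'],s['joints'])
i=r.capture("top");cv2.imwrite("pics/top1.png",i)
cv2.imwrite("pics/top1c.png",cv2.resize(i[140:290,150:420],(800,444)))
E
```

```text
[ 0.61182073 -0.03332975  0.18868546] [ 1.79965069e+02  3.65456800e-03 -7.20437893e+01] [ 1.51223414e+01  1.71446674e+01 -1.20217027e+01 -2.20160862e-03
 -6.08686986e+01  2.83494281e+00]
```

Call:
jog_arm:
  deltas:
    - [[0.6, -3.2, -6.2, 0.2, 0], [0.6, -3.2, -6.2, 0.2, 0], [0.6, -3.1, -6.2, 0.2, 0], [0.6, -3.1, -6.2, 0.2, 0], [0.6, -3.1, -6.2, 0.2, 0], [0.6, 0, 0, 0, 0], [0.6, 0, 0, 0, 0]]

```text
time_s: 8.3
tcp_pos: [0.4707, -0.3124, 0.1964]
eef_rot: [-180.0, 0.0, -72.1]
contact_force: [0.0, 0.6, -1.0]
gripper_width: 0.0699
gripper_force: 0.0
```

```bash
python3 - <<'E'
from h import *
s=r.get_state();i=r.capture("wrist");print(s['tcp_pos'],s['gripper_width'],proj("wrist",[.4545,-.344,.036]))
t=cv2.imread("pics/top1.png")
r2=r.capture("top");cv2.imwrite("pics/top2.png",r2)
o=np.zeros((600,800,3),np.uint8);o[:420,:560]=i;o[420:600,560:]=0
o[:200,560:]=cv2.resize(r2[150:250,150:270],(240,200));cv2.imwrite("pics/w3.png",o)
E
```

```text
[ 0.4707174  -0.31238329  0.19636006] 0.06986727324243787 (np.float64(316.8797943659673), np.float64(170.68801185355437))
```

View pics/w3.png

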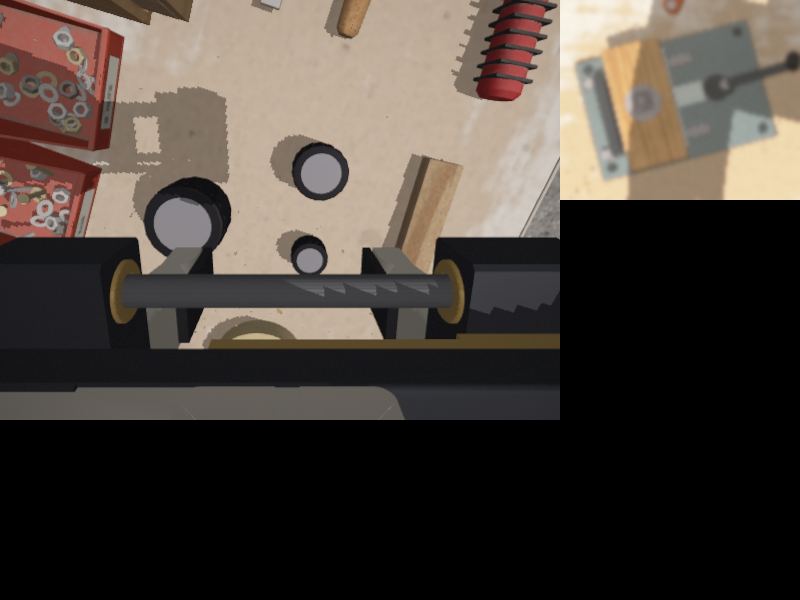

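The wrist view shows the cap's grey top at (321,173), the large cap at (183,222) and the small one at (310,261). The top inset shows the lever pointing along jig -y and the carriage moved towards its stop.

```bash
python3 - <<'E'
from h import *
i=cv2.imread("pics/w3.png")[:420,:560]
def comp(im,x,y,w,h,f):
    m=f(cv2.cvtColor(im[y:y+h,x:x+w],6)).astype(np.uint8)
    cs,_=cv2.findContours(m,0,1);c=max(cs,key=cv2.contourArea);M=cv2.moments(c)
    return M['m10']/M['m00']+x,M['m01']/M['m00']+y,M['m00'],cv2.fitEllipse(c)[1]
u=comp(i,298,150,48,46,lambda g:g>95);print(u)
print("cap",ray("wrist",*u[:2],.036))
t=cv2.imread("pics/top2.png")
print("stud",ray("top",191.5,200.5,.077),ray("top",191.5,200.5,.055))
E
```

```text
(320.756477379514, 173.0775943079608, 1241.5, (39.22431182861328, 40.35310363769531))
cap [ 0.45095586 -0.34274973  0.036     ]
stud [0.55706455 0.1369061  0.077     ] [0.55961972 0.13980624 0.055     ]
```

Call:
jog_arm:
  deltas:
    - [[0.6, -0.9, -1.5, -3, 0], [0.6, -1.0, -1.6, -3, 0], [0.6, 0, 0, -3.6, 0], [0.6, 0, 0, 0, 0], [0.6, 0, 0, 0, 0]]

```text
time_s: 9.02
tcp_pos: [0.453, -0.3429, 0.1017]
eef_rot: [-180.0, -0.1, -72.0]
contact_force: [-0.3, -0.3, 0.5]
gripper_width: 0.0701
gripper_force: 0.0
```

```bash
python3 - <<'E'
from h import *
s=r.get_state();i=r.capture("wrist");cv2.imwrite("pics/w4.png",i);print(s['tcp_pos'],s['gripper_width'],proj("wrist",[.452,-.343,.036]),proj("wrist",[*s['tcp_pos'][:2],.036]))
g=cv2.cvtColor(i,6);m=((g>85)&(g<170)&(cv2.cvtColor(i,40)[...,1]<50)).astype(np.uint8)[150:285,210:350]
for c in cv2.findContours(m,0,1)[0]:
    if cv2.contourArea(c)>200:x,y,w,h=cv2.boundingRect(c);print(x+210,y+150,w,h)
E
```

```text
[ 0.45299902 -0.34287815  0.10169224] 0.07008834259701396 (np.float64(288.0994844211525), np.float64(236.0440098099027)) (np.float64(286.4658156294134), np.float64(235.7395800765237))
264 210 55 53
```

View pics/w4.png

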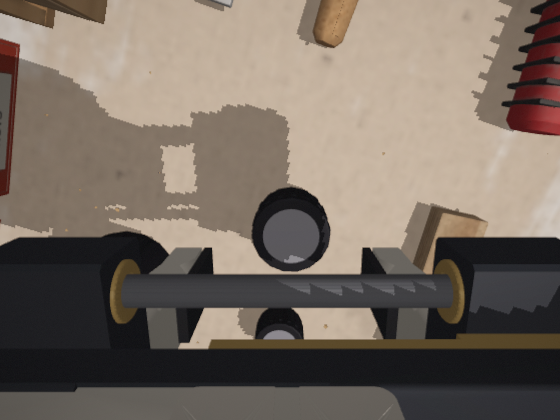

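The cap's grey top is centred at (291.5,236.5), against the grasp axis at (286.5,235.7), about 3 mm along the closing line. I'll correct for that, go down and grip.

Call:
jog_arm:
  deltas:
    - [[0.6, -0.3, -0.1, -3, 0], [0.6, 0, 0, -3, 0], [0.6, 0, 0, -1.2, 0], [0.6, 0, 0, 0, 0], [-1, 0, 0, 0, 0], [-1, 0, 0, 0, 0], [-1, 0, 0, 0, 0], [-1, 0, 0, 0, 0]]
  force: 45

```text
time_s: 10.07
tcp_pos: [0.4491, -0.3445, 0.0294]
eef_rot: [-179.9, -0.0, -72.1]
contact_force: [-0.8, 1.7, 7.1]
gripper_width: 0.0474
gripper_force: 45.0
```

Call:
jog_arm:
  deltas:
    - [[-1, 0, 0, 0, 0], [-1, 0, 0, 0, 0]]

```text
time_s: 10.32
tcp_pos: [0.4491, -0.3444, 0.0294]
eef_rot: [-180.0, -0.0, -72.0]
contact_force: [-1.2, 1.6, 6.9]
gripper_width: 0.0472
gripper_force: 45.0
```

Call:
jog_arm:
  deltas:
    - [[-1, 0, 0, 4, 0], [-1, 0, 0, 4.5, 0], [-1, 0, 0, 4.5, 0], [-1, 0.4, 2, 4.5, 0], [-1, 0.7, 4.5, 0, 0], [-1, 0.7, 4.5, 0, 0], [-1, 0.7, 4.5, 0, 0], [-1, 0.7, 4.5, 0, 0]]

```text
time_s: 11.32
tcp_pos: [0.4805, -0.1429, 0.2037]
eef_rot: [-180.0, 0.0, -72.1]
contact_force: [0.9, -0.1, 0.4]
gripper_width: 0.0475
gripper_force: 45.0
```

Call:
jog_arm:
  deltas:
    - [[-1, 0.8, 4.5, 0, 0], [-1, 0.8, 4.5, 0, 0], [-1, 0.8, 4.5, 0, 0], [-1, 0.8, 4.5, 0, 0], [-1, 0.8, 4.5, 0, 0], [-1, 0.8, 4.5, 0, 0], [-1, 0.8, 4.5, 0, 0], [-1, 0, 2.5, 0, 0]]

```text
time_s: 12.32
tcp_pos: [0.5367, 0.1977, 0.2032]
eef_rot: [180.0, -0.0, -72.0]
contact_force: [-0.8, -0.5, -0.5]
gripper_width: 0.0469
gripper_force: 45.0
```

Call:
jog_arm:
  deltas:
    - [[-1, 0, 0, 0, 0], [-1, 0, 0, 0, 0], [-1, 0, 0, 0, 0]]

```text
time_s: 12.7
tcp_pos: [0.5365, 0.1948, 0.2037]
eef_rot: [180.0, 0.0, -72.1]
contact_force: [-0.4, 0.2, 0.1]
gripper_width: 0.0474
gripper_force: 45.0
```

```bash
python3 - <<'E'
from h import *
import json
s=r.get_state();ci=r.camera_info("wrist");i=r.capture("wrist");json.dump({k:(np.array(v).tolist()) for k,v in ci.items()},open("w5.json","w"));cv2.imwrite("pics/w5.png",i);print(s['tcp_pos'],s['eef_rot'],s['gripper_width'])
u,v=[int(q) for q in proj("wrist",[.557,.137,.077])];print(u,v)
x0,y0=max(u-70,0),max(v-60,0);print(x0,y0)
cv2.imwrite("pics/w5c.png",cv2.resize(i[y0:y0+120,x0:x0+140],None,fx=5,fy=5,interpolation=cv2.INTER_CUBIC))
E
```

```text
[0.53650011 0.19476161 0.20370203] [ 1.79998684e+02  1.13292541e-03 -7.21233340e+01] 0.04742296135018321
283 128
213 68
```

View pics/w5c.png

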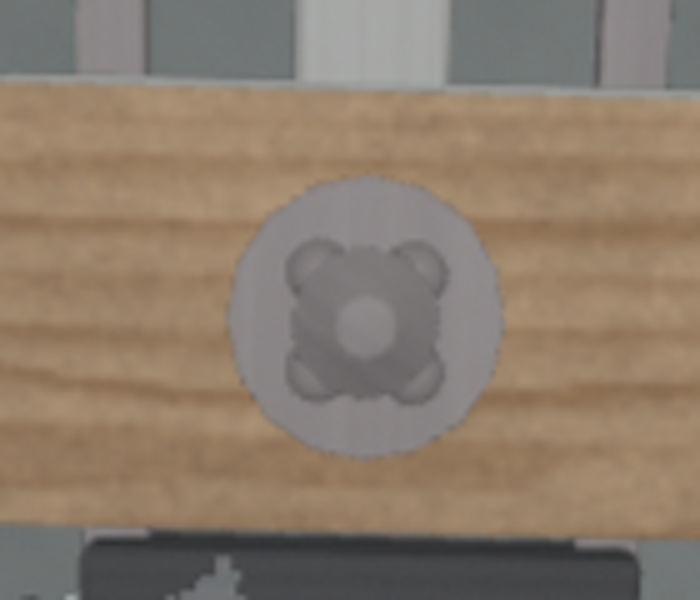

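The crop shows the stud's flat top at crop (366,326), i.e. (286.2,133.2), concentric with the washer at crop (366,317).

```bash
python3 - <<'E'
from h import *
import json
ci=json.load(open("w5.json"))
s=ray("wrist",286.2,133.2,.077,ci);w=ray("wrist",286.2,68+317/5,.055,ci);print("stud",s,"washer",w)
# cap centre at w4: shift of camera between w4 and now is a pure translation
T=np.array([.45299902,-.34287815,.10169224])-[.53650011,.19476161,.20370203]
V=np.linalg.inv(np.array(ci['view']));V[:3,3]+=T;c4=dict(ci,view=np.linalg.inv(V))
c=ray("wrist",291.5,236.5,.036,c4);tx=np.array([np.cos(np.radians(-72.1)),np.sin(np.radians(-72.1))])
print("cap",c,"offset along tool x when gripped",(c[:2]-[.4491,-.3444])@tx)
off=((c[:2]-[.4491,-.3444])@tx)*tx
print("TCP target",(s+w)[:2]/2-off,"delta cm",((s+w)[:2]/2-off-[.5365,.1948])*100)
E
```

```text
stud [0.55421767 0.13980739 0.077     ] washer [0.55439271 0.13936738 0.055     ]
cap [ 0.44969161 -0.34322781  0.036     ] offset along tool x when gripped -0.0009336128649297767
TCP target [0.55459214 0.13869896] delta cm [ 1.80921379 -5.61010374]
```

Call:
jog_arm:
  deltas:
    - [[-1, 0.9, -2.8, 0, 0], [-1, 0.9, -2.8, 0, 0], [-1, 0, 0, -3, 0], [-1, 0, 0, -3, 0], [-1, 0, 0, -3, 0], [-1, 0, 0, 0, 0], [-1, 0, 0, 0, 0]]
  force: 60

```text
time_s: 13.62
tcp_pos: [0.5554, 0.1397, 0.1147]
eef_rot: [-179.9, -0.0, -72.1]
contact_force: [0.5, 0.1, 1.4]
gripper_width: 0.0468
gripper_force: 60.0
```

Call:
jog_arm:
  deltas:
    - [[-1, 0, 0, -0.4, 0], [-1, 0, 0, -0.4, 0], [-1, 0, 0, -0.4, 0], [-1, 0, 0, 0, 0]]

```text
time_s: 14.12
tcp_pos: [0.5544, 0.1397, 0.1012]
eef_rot: [180.0, -0.0, -72.1]
contact_force: [-0.4, 0.2, -1.0]
gripper_width: 0.0472
gripper_force: 60.0
```

Rim is at about 72 mm, below the stud top, with no force, so the cap is on the stud. I'll keep going down.

Call:
jog_arm:
  deltas:
    - [[-1, 0, 0, -0.3, 0], [-1, 0, 0, -0.3, 0], [-1, 0, 0, 0, 0]]

```text
time_s: 14.5
tcp_pos: [0.5551, 0.1398, 0.0958]
eef_rot: [-180.0, -0.0, -72.0]
contact_force: [0.7, -2.0, 3.0]
gripper_width: 0.0469
gripper_force: 60.0
```

Call:
jog_arm:
  deltas:
    - [[-1, 0, 0, -0.3, 0], [-1, 0, 0, -0.3, 0], [-1, 0, 0, 0, 0]]

```text
time_s: 14.88
tcp_pos: [0.5549, 0.1399, 0.0894]
eef_rot: [-180.0, 0.0, -72.1]
contact_force: [2.8, -0.5, -2.0]
gripper_width: 0.0467
gripper_force: 60.0
```

Call:
jog_arm:
  deltas:
    - [[-1, 0, 0, -0.3, 0], [-1, 0, 0, -0.2, 0], [-1, 0, 0, 0, 0]]

```text
time_s: 15.25
tcp_pos: [0.5542, 0.1396, 0.0841]
eef_rot: [179.9, -0.0, -72.1]
contact_force: [-0.3, 0.3, -0.6]
gripper_width: 0.0472
gripper_force: 60.0
```

Call:
jog_arm:
  deltas:
    - [[-1, 0, 0, -0.3, 0], [-1, 0, 0, -0.2, 0], [-1, 0, 0, 0, 0]]

```text
time_s: 15.62
tcp_pos: [0.5546, 0.1397, 0.0801]
eef_rot: [-180.0, -0.0, -72.1]
contact_force: [-3.2, -1.2, 8.5]
gripper_width: 0.0468
gripper_force: 60.0
```

Call:
jog_arm:
  deltas:
    - [[-1, 0, 0, -0.15, 0], [-1, 0, 0, 0, 0], [-1, 0, 0, 0, 0], [-1, 0, 0, 0, 0]]

```text
time_s: 16.12
tcp_pos: [0.5546, 0.1397, 0.0797]
eef_rot: [-180.0, -0.0, -72.0]
contact_force: [-6.8, -1.0, 17.4]
gripper_width: 0.0466
gripper_force: 60.0
```

```bash
python3 - <<'E'
from h import *
i=r.capture("side");t=r.capture("top")
o=np.hstack([cv2.resize(i[140:240,200:340],(420,300),interpolation=2),cv2.resize(t[150:250,150:270],(360,300),interpolation=2)])
cv2.imwrite("pics/end.png",o);s=r.get_state();print(s['tcp_pos'],s['contact_force'],s['gripper_width'])
E
```

```text
[0.55461902 0.13967801 0.07971853] [-6.53567043 -0.68655971 16.92040017] 0.046917929404530406
```

View pics/end.png

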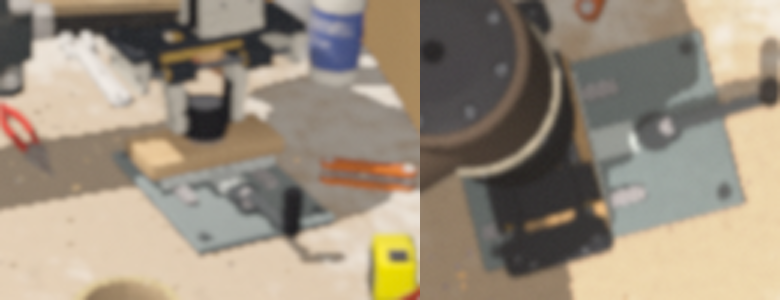

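The crops show the cap held in the jaws, seated on the board at (208,115). The lever is locked along jig -y, with its knob at (292,210) in the side crop. The washer is bottomed at about 17 N, so I'm handing in.

```bash
python3 -c "
from plant import r
print(r.close_job())"
```

```text
the job is handed in; nothing more can be done
None
```

I handed the job in at about 16 s of the 64 s: the lever is locked at its stop, and the cap is snapped on the stud and still held pressed on its bottomed washer at about 17 N.

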